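Flick the score wheel round to match won

TASK

The blue player has just won the match: with a fingertip, flick the wheel of the blue score counter forward, the way the white arrows on its housing point, click by click, until its yellow panel has clicked into place squarely on top, and do not go past it. Only push the wheel's edge, lightly: do not grip it or press hard on the counter, and leave the orange counter and the other things on the desk as they are.

Things in the scene. Friction and masses are not known exactly. Their poses are not given: they have to be found in the camera images.
- blue_counter: Score counter with a blue housing, fixed to the desk. Origin: centre of its underside. x = forward, as the white arrows on its two side cheeks point; y = along the wheel's axle; z up. Base 136 (x) by 76 (y) mm. Cheeks 19 to 37 mm either side of the centre, 124 mm long, tops 80 mm above the desk, with a white line at x = 0 marking the wheel's top. End walls at x = +-55 to 65 mm, 48 mm high.
- blue_axle (a point): Centre of the blue counter's wheel, on its axle, 62 mm above the desk; axes as the counter's. The wheel is a grey drum 34 mm wide (y) with eight flat panels 38.5 mm from the axle and, between them, eight white fins, 4 mm thick and as wide as the drum, straight out to 52 mm from the axle. At rest a panel is flat on top and its two fins stand 22.5 degrees forward and backward of the top.
- blue_top (a point): Centre of whichever panel is on top of the blue wheel at rest, 100.5 mm above the desk; fixed to the counter, axes as the counter's. At rest the fins before and behind it reach 110 mm above the desk (114 mm when straight up). A fingertip lowered behind the rear fin, its underside 104 mm above the desk, and moved level forward clears the panels, pushes that fin over, and loses it before a second click.
- blue_panel (a point): Centre of the blue wheel's yellow panel, which turns with the wheel. Panels are 25 by 32 mm. Eight clicks a turn, 45 degrees apart. Pushing the fin behind the top panel over to the forward side is one click: past half-way a spring pulls the wheel into the next click, short of half-way it springs back. About 3 N forward on a fin's tip moves it.
- blue_wheel (a joint): Turn of the blue wheel, rad; grows as its top moves forward, 0.785 a click. 0 = yellow panel on top (the goal). Starts two to four clicks short: about -1.571, -2.356 or -3.142, when the panel on top is black with three, two or one white dots. Each click forward shows one dot more; yellow follows four dots. The other panels are plain black.
- orange_counter: The other player's counter, alike but with an orange housing, also fixed to the desk: leave it alone. Origin and axes as for the blue counter.
- orange_panel (a point): Centre of the yellow panel of the orange counter's wheel, 38.5 mm from its axle; must stay where it is.
- mug: White mug, 80 mm wide, 90 mm high, loose; origin under its centre. Leave it.
- can: Green drinks can, 66 mm wide, 115 mm high, loose; origin under its centre. Leave it.
- mouse: Black computer mouse with a green rim, 115 by 60 by 35 mm, loose; origin under its centre. Leave it.
- phone: Phone lying flat, screen up, 155 by 74 by 9 mm, loose; origin under its centre. Leave it.
- eraser: White eraser in a blue sleeve, 50 by 22 by 13 mm, loose, between the counters; origin under its centre. Leave it.
- earbud_case: White earbud case, 58 by 46 by 24 mm, loose; origin under its centre. Leave it.

How it is judged:
At the end, for the whole second after the job is handed in: The blue wheel is at rest with its yellow panel on top (within 0.15 rad of square), the orange wheel is as it was (its yellow panel within 10 mm) and every loose thing is within 20 mm of where it stood (value of joint blue_wheel between -0.15 and 0.15 rad and velocity of joint blue_wheel between -0.1 and 0.1 rad/s and distance of orange_panel from where it was at the start of the episode below 0.01 m and distance of each of mug, can, mouse, phone, eraser, earbud_case from where it was at the start of the episode below 0.02 m); the robot touches nothing.
It fails at once if the blue wheel goes past the yellow panel (half a click or more beyond it) (value of joint blue_wheel above 0.4 rad).
It fails at once if the blue wheel is turned a click backward from the lowest start (value of joint blue_wheel below -3.65 rad).
It fails at once if the blue counter is pressed or gripped hard by the fingers (over 25 N) (contact force between the fingers and blue_counter above 25 N).
It fails at once if the orange counter's wheel is turned or the counter is struck by the robot (over 5 N) (distance of orange_panel from where it was at the start of the episode above 0.02 m or contact force between the arm and orange_counter above 5 N).
It fails at once if a loose thing on the desk is moved or lifted (distance of any of mug, can, mouse, phone, eraser, earbud_case from where it was at the start of the episode above 0.03 m).
It also fails if it takes over 45 s, if anything falls off the work surface, if the arm or the gripper's body presses on something with over 40 N, if the wrist force passes 120 N, or if a joint passes its speed limit or range.

ROBOT

A 6-joint arm with a two-finger parallel gripper is mounted at the origin on the work surface. World frame = base frame: x ahead of the robot, y to its left, z up, the work surface at z = 0. Lengths are in m, angles in rad, forces in N, time in s.
With the tool pointing down it reaches from about 0.375 to 0.975 m from the base axis. Payload 3.8 kg.
Tool frame: the origin (TCP) lies at the very end of the fingers, on their centre line; the grasp point (between the pads) lies 19 mm behind it (manip.hold_point_z is the distance from the TCP to the grasp point, in m); z points along the fingers, y is the direction in which the jaws open and shut (so a half turn about z gives the same grasp; the last joint's range is limited). The gripper opens to 88 mm and grips with 3 to 60 N. Pads are 18 mm wide; open, the fingers measure 123 mm over their backs; the gripper's body (75 mm by 187 mm) begins 45 mm behind the grasp point.
Start: joints at [1.129, 0.264, 1.604, -0, 1.274, -0.037], TCP at [0.266, 0.62, 0.239] pointing down, gripper open.
Joint ranges: [-2.63, 2.63], [-0.94, 2.18], [0.31, 2.57], [-1.31, 4.45], [0, 2.66], [-2.55, 2.55]. Speed limits (rad/s): [2.57, 2.57, 3.14, 3.14, 3.14, 3.14].

INTERFACE

Orientations are given as a rotation vector (axis times angle).
In Python, from rig import manip gives the robot as it stands.
- The arm moves only by the tool arm_command, never from a script. Its argument "commands" is a list of rows, each an object of numbers: "claw": the opening, from -1 (shut) to 1 (fully open), so that 0 is half open; "tx", "ty", "tz": the shift along the world's x, y, z in mm; "spin": the turn about the world's z in rad. In form: [{"claw": .., "tx": .., "ty": .., "tz": .., "spin": ..}, ...]. A call has 1 to 12 rows; each row shifts and turns the commanded pose from where the row before left it; what a row does not reach is not made up. A row lasts 1/12 s, in which the tool goes at most 41.7 mm and 7.16 degrees, less where a joint would pass 70% of its speed; a pose out of reach is approached as far as the arm can. A call with a gripper value outside its range is refused whole. The fingers move at their own pace and stop on an object; the grip force is fixed at half the most. Time passes only in rows, so rows that do not move let the fingers close. It gives the time, the measured TCP pose, the force and the opening at its end, in the units of the state.
- manip.sense(): the state, without advancing time (a new reading comes with each control period).
- manip.camera(name): name is "scene" or "side" or "wrist"; returns (picture, depth): 480x640x3 uint8, blue, green, red; 480x640 float32, m along the optical axis (not along the pixel's ray), 0 where there is no reading.
- manip.camera_params(name): a dict with "K" (3x3 intrinsics, pixels), "k1" (the pictures are not rectified: a ray, as slopes to the right and down, at radius r is drawn at 1 + k1 r^2 times it, then the intrinsics apply), "R" (3x3) and "t" (3): a world point X has camera coordinates R X + t. Camera axes: x right, y down, z forward; pixel columns grow to the right and rows downward; lengths in m; the calibration is good to about 2 mm. A picture is of the moment at which its call begins: read the wrist's pose just before it. camera_params takes no time and is no camera call; for the wrist camera it gives the pose at the moment of the call.
- manip.hand_in(): hands the job in, once; it reports no verdict.
The state is a dict: "clock": time; "joint_positions": joint angles; "dq": joint speeds; "tau": joint torques, N m; "tcp_pos": TCP position; "tcp_rot": TCP orientation; "contact_force": force on the tool from outside, world axes, zero at the start; "ft_torque": the same for the moment, N m; "gripper_width": finger opening in m.
Only numpy, scipy, OpenCV 4.12 (cv2) and the standard library are available. Lean on these libraries where they do the work, as an engineer would, in place of code of your own. Each camera call takes 0.05 s, during which the arm holds its last target.

## Working session

There is one attempt and no reset: what is moved stays moved. The work goes in short steps, Python scripts to look and compute and a tool call to move; the robot and the scene stay as the last step left them, time stands still between calls to the robot, and variables do not carry over. Pictures are saved under pics/ and viewed, and the job is handed in when it is done.

Besides the shell and the picture viewer there is one more tool, called after "Call:" by a JSON object that holds its "op" and its "data", one argument or row to a line. arm_command: Moves the arm, as the interface text tells. Its arguments: {"type":"object","properties":{"commands":{"type":"array","items":{"type":"object","properties":{"claw":{"type":"number"},"tx":{"type":"number"},"ty":{"type":"number"},"tz":{"type":"number"},"spin":{"type":"number"}}}}},"required":["commands"]}

```bash
mkdir -p pics; ls
python3 - <<'E'
from rig import manip
import cv2,numpy as np
for n in ["scene","side","wrist"]:
    p=manip.camera_params(n); im,d=manip.camera(n)
    cv2.imwrite(f"pics/{n}0.png",im); np.savez(f"{n}0.npz",im=im,d=d,**{k:np.array(v) for k,v in p.items()})
    print(n,np.round(p["K"],1).tolist(),p["k1"],(-np.array(p["R"]).T@p["t"]).round(3))
s=manip.sense();print(s)
E
```

```text
pics
scene [[570.5, 0.0, 317.9], [0.0, 570.5, 247.8], [0.0, 0.0, 1.0]] 0.03406890528637919 [ 1.153 -0.675  0.819]
side [[444.6, 0.0, 323.3], [0.0, 444.6, 243.4], [0.0, 0.0, 1.0]] -0.07145269724545601 [0.519 0.768 0.738]
wrist [[368.5, 0.0, 320.5], [0.0, 368.5, 231.6], [0.0, 0.0, 1.0]] -0.04736078839869329 [0.2   0.648 0.384]
{'clock': 0.15, 'joint_positions': array([ 1.12910153e+00,  2.64564363e-01,  1.60498383e+00, -2.93262073e-05,
        1.27368192e+00, -3.68832165e-02]), 'dq': array([-0.00012239, -0.00032188, -0.00382609,  0.00043295,  0.00266184,
       -0.00033376]), 'tau': array([ 5.67226634e-04, -5.02847815e+01, -3.57468116e+01,  7.30208145e-02,
        2.50166142e-02, -9.87062481e-05]), 'tcp_pos': array([0.26562869, 0.61998498, 0.23772592]), 'tcp_rot': array([-6.31457662e-01, -3.07710775e+00,  2.50898156e-03]), 'contact_force': array([-0.00469154,  0.01671185,  0.29035933]), 'ft_torque': array([0.03631957, 0.00057154, 0.01812477]), 'gripper_width': 0.08830614495891975}
```

View pics/scene0.png

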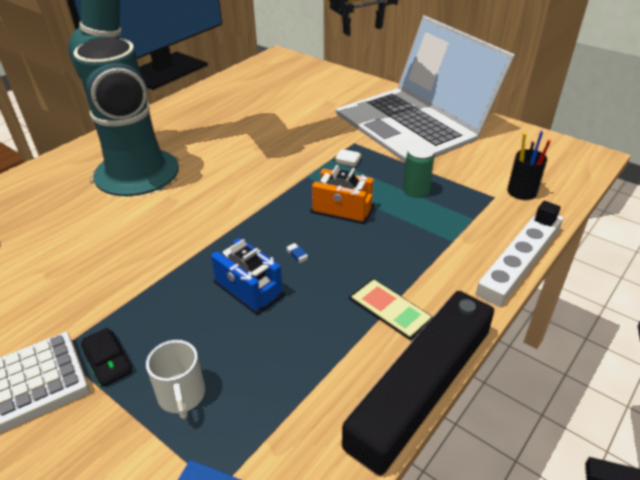

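View pics/side0.png

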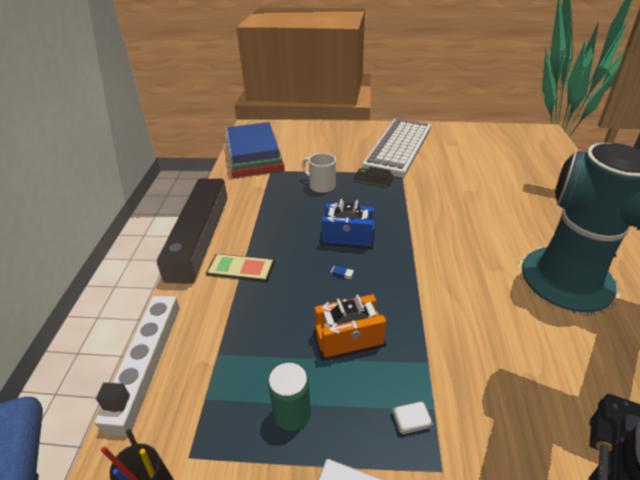

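View pics/wrist0.png

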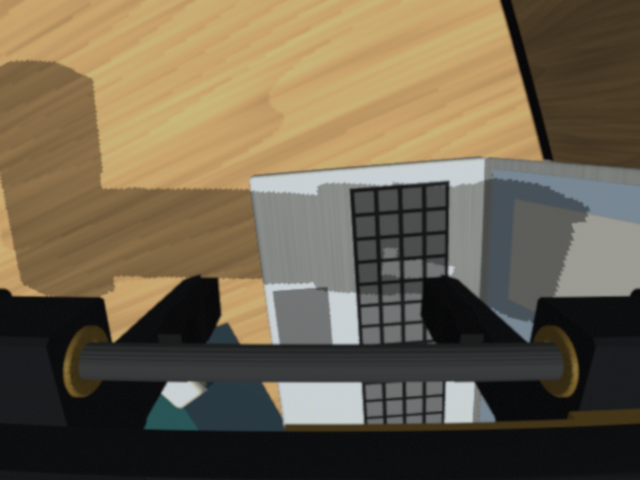

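The blue counter is at about (248,272) in the scene view and (348,224) in the side view. The orange one is at (343,193) and (350,325). Next I'll zoom in and measure blue-mask points with depth.

```bash
cat > h.py <<'E'
import cv2,numpy as np
def dep(z,us,vs,dd=None):
    K=z["K"];k1=float(z["k1"])
    D=np.array([k1,0,0,0,0.]) 
    p=cv2.undistortPoints(np.stack([us,vs],-1).reshape(-1,1,2).astype(float),K,D).reshape(-1,2)
    d=z["d"][vs,us] if dd is None else dd
    c=np.c_[p*d[:,None],d]
    return (c-z["t"])@z["R"]
def plane(z,u,v,h):
    K=z["K"];D=np.array([float(z["k1"]),0,0,0,0.])
    p=cv2.undistortPoints(np.array([[[u,v]]],float),K,D).reshape(2)
    r=z["R"].T@np.array([*p,1]);o=-z["R"].T@z["t"]
    return o+r*(h-o[2])/r[2]
def proj(z,X):
    c=np.atleast_2d(X)@z["R"].T+z["t"];p=c[:,:2]/c[:,2:]
    p=p*(1+float(z["k1"])*(p**2).sum(1))[:,None]
    return p*[z["K"][0,0],z["K"][1,1]]+z["K"][:2,2]
E
python3 - <<'E'
from h import *
for n,(x0,y0,x1,y1) in dict(scene=(200,225,300,315),side=(310,185,390,257)).items():
    z=np.load(n+"0.npz");im=z["im"]
    c=im[y0:y1,x0:x1];cv2.imwrite(f"pics/{n}_c.png",cv2.resize(c,None,fx=8,fy=8,interpolation=cv2.INTER_CUBIC)[:600,:800])
    h=cv2.cvtColor(im,cv2.COLOR_BGR2HSV)
    m=(h[...,0]>105)&(h[...,0]<125)&(h[...,1]>170)&(h[...,2]>70)
    mm=np.zeros_like(m);mm[y0:y1,x0:x1]=m[y0:y1,x0:x1]
    v,u=np.nonzero(mm&(z["d"]>0));P=dep(z,u,v)
    print(n,len(P),P.min(0).round(3),P.max(0).round(3))
    T=P[abs(P[:,2]-.08)<.004]
    print(len(T));r=cv2.minAreaRect((T[:,:2]*1000).astype(np.float32));print("top",r,T.mean(0))
    r=cv2.minAreaRect((P[P[:,2]>.01][:,:2]*1000).astype(np.float32));print("all",r)
E
```

```text
scene 1917 [ 0.388 -0.175 -0.003] [0.592 0.017 0.101]
330
top ((524.964599609375, -132.5660858154297), (73.98577880859375, 125.70036315917969), 84.72583770751953) [ 0.52169427 -0.14595524  0.07877911]
all ((532.5242919921875, -78.3816909790039), (189.39817810058594, 129.25526428222656), 84.13420104980469)
side 1031 [ 0.461 -0.222  0.   ] [ 0.589 -0.084  0.083]
218
top ((525.1046142578125, -127.92466735839844), (74.13631439208984, 123.45125579833984), 85.58876037597656) [ 0.51166176 -0.1121854   0.07937274]
all ((523.589599609375, -127.4739990234375), (76.25294494628906, 125.62823486328125), 84.50875854492188)
```

View pics/scene_c.png

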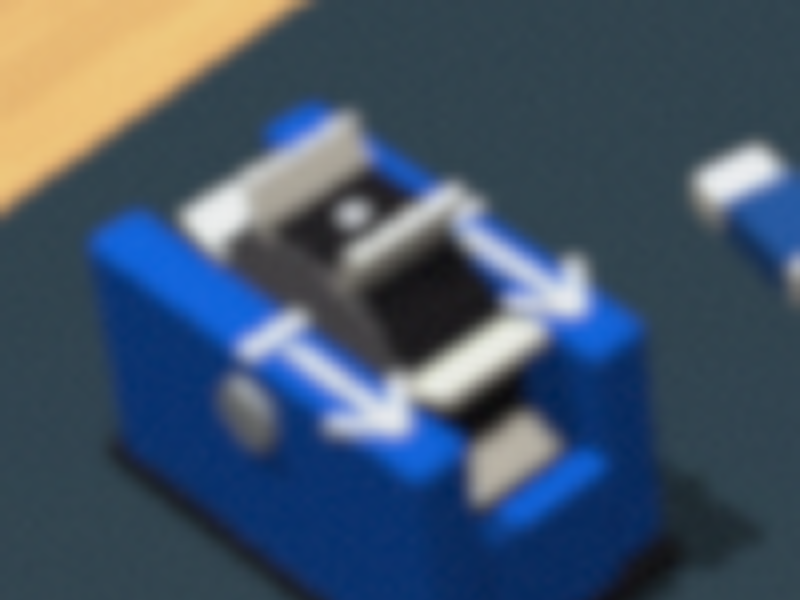

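View pics/side_c.png

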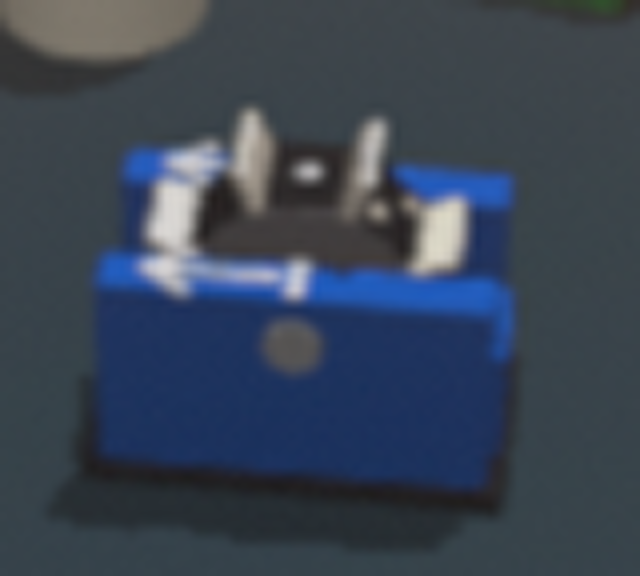

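One white dot is on top in both crops (scene crop (352,212), side crop (308,170)), so four clicks are needed. The arrows point towards roughly +x. I'll refine the pose from the tick and arrow marks at z = 80 mm.

Run:
```python
from h import *
for n,(x0,y0),pts in [("scene",(200,225),{"ticknear0":(247,352),"ticknear1":(303,317),"arrowtip_near":(410,425),"arrowtip_far":(590,308)}),
   ("side",(310,185),{"tickend_near":(296,292),"tickend_in":(302,265),"tip_near":(142,266),"tip_far":(168,162)})]:
    z=np.load(n+"0.npz")
    for k,(a,b) in pts.items(): print(n,k,plane(z,x0+(a+.5)/8-.5,y0+(b+.5)/8-.5,.08).round(4))
    # housing rectangle predicted from two views
    d=dict(scene=(352,212),side=(308,171))[n]
    print("dot",plane(z,x0+(d[0]+.5)/8-.5,y0+(d[1]+.5)/8-.5,.1005).round(4))
```

```text
scene ticknear0 [ 0.5226 -0.1673  0.08  ]
scene ticknear1 [ 0.5244 -0.1505  0.08  ]
scene arrowtip_near [ 0.5704 -0.1617  0.08  ]
scene arrowtip_far [ 0.5767 -0.1061  0.08  ]
dot [ 0.525  -0.1314  0.1005]
side tickend_near [ 0.5277 -0.0961  0.08  ]
side tickend_in [ 0.5261 -0.1098  0.08  ]
side tip_near [ 0.5753 -0.1076  0.08  ]
side tip_far [ 0.5699 -0.1632  0.08  ]
dot [ 0.525  -0.1308  0.1005]
```

Call:
{"op": "arm_command", "data": {
  "commands": [
    {"claw": -1, "tx": 9, "ty": -31, "spin": 0.013},
    {"claw": -1, "tx": 9, "ty": -31, "spin": 0.013},
    {"claw": -1, "tx": 9, "ty": -31, "spin": 0.013},
    {"claw": -1, "tx": 9, "ty": -31, "spin": 0.013},
    {"claw": -1, "tx": 9, "ty": -31, "spin": 0.013},
    {"claw": -1, "tx": 9, "ty": -31, "spin": 0.013},
    {"claw": -1, "tx": 9, "ty": -31, "spin": 0.013},
    {"claw": -1, "tx": 9, "ty": -31, "spin": 0.013},
    {"claw": -1, "tx": 9, "ty": -31, "spin": 0.013},
    {"claw": -1, "tx": 9, "ty": -31, "spin": 0.013},
    {"claw": -1, "tx": 9, "ty": -31, "spin": 0.013},
    {"claw": -1, "tx": 9, "ty": -31, "spin": 0.013}
  ]
}}

```text
schema error: expected keys claw, tx, ty, tz, spin
```

Call:
{"op": "arm_command", "data": {
  "commands": [
    {"claw": -1, "tx": 9, "ty": -31, "spin": 0.013},
    {"claw": -1, "tx": 9, "ty": -31, "spin": 0.013},
    {"claw": -1, "tx": 9, "ty": -31, "spin": 0.013},
    {"claw": -1, "tx": 9, "ty": -31, "spin": 0.013},
    {"claw": -1, "tx": 9, "ty": -31, "spin": 0.013},
    {"claw": -1, "tx": 9, "ty": -31, "spin": 0.013},
    {"claw": -1, "tx": 9, "ty": -31, "spin": 0.013},
    {"claw": -1, "tx": 9, "ty": -31, "spin": 0.013},
    {"claw": -1, "tx": 9, "ty": -31, "spin": 0.013},
    {"claw": -1, "tx": 9, "ty": -31, "spin": 0.013},
    {"claw": -1, "tx": 9, "ty": -31, "spin": 0.013},
    {"claw": -1}
  ]
}}

```text
schema error: expected keys claw, tx, ty, tz, spin
```

Run:
```python
from rig import manip
import cv2,numpy as np
from scipy.spatial.transform import Rotation as Ro
s=manip.sense();print(s["clock"],s["tcp_pos"],s["gripper_width"],Ro.from_rotvec(s["tcp_rot"]).as_matrix().round(3))
for n in ["side","wrist"]:
    p=manip.camera_params(n); im,d=manip.camera(n)
    cv2.imwrite(f"pics/{n}1.png",im); np.savez(f"{n}1.npz",im=im,d=d,**{k:np.array(v) for k,v in p.items()})
```

```text
0.15 [0.26562869 0.61998498 0.23772592] 0.08830614495891975 [[-0.919  0.394 -0.001]
 [ 0.394  0.919 -0.001]
 [ 0.    -0.002 -1.   ]]
```

View pics/wrist1.png

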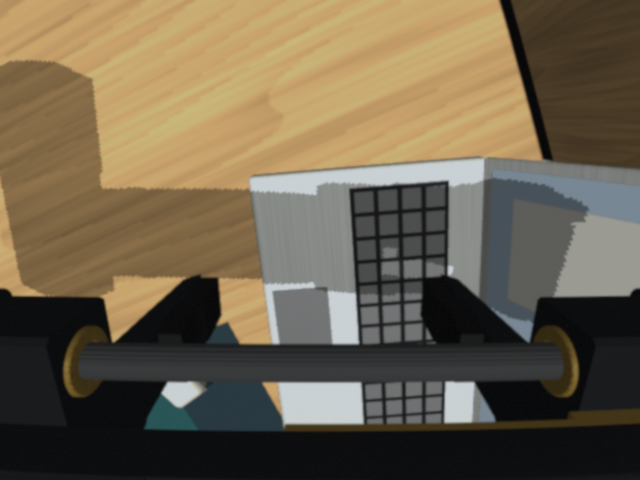

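View pics/side1.png

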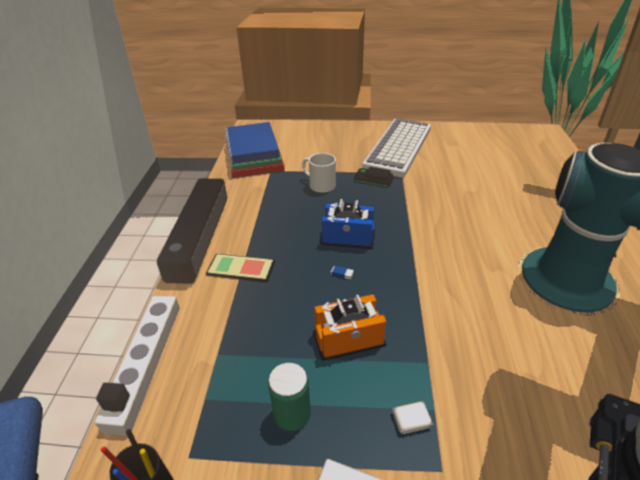

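The calls were refused because every row needs all five keys. Nothing has moved, and the pictures are unchanged from the start.

Call:
{"op": "arm_command", "data": {
  "commands": [
    {"claw": -1, "tx": 9, "ty": -31, "tz": 0, "spin": 0.013},
    {"claw": -1, "tx": 9, "ty": -31, "tz": 0, "spin": 0.013},
    {"claw": -1, "tx": 9, "ty": -31, "tz": 0, "spin": 0.013},
    {"claw": -1, "tx": 9, "ty": -31, "tz": 0, "spin": 0.013},
    {"claw": -1, "tx": 9, "ty": -31, "tz": 0, "spin": 0.013},
    {"claw": -1, "tx": 9, "ty": -31, "tz": 0, "spin": 0.013},
    {"claw": -1, "tx": 9, "ty": -31, "tz": 0, "spin": 0.013},
    {"claw": -1, "tx": 9, "ty": -31, "tz": 0, "spin": 0.013},
    {"claw": -1, "tx": 9, "ty": -31, "tz": 0, "spin": 0.013},
    {"claw": -1, "tx": 9, "ty": -31, "tz": 0, "spin": 0.013},
    {"claw": -1, "tx": 9, "ty": -31, "tz": 0, "spin": 0.013},
    {"claw": -1, "tx": 9, "ty": -31, "tz": 0, "spin": 0.013}
  ]
}}

```text
clock: 1.25
tcp_pos: [0.3739, 0.2469, 0.2388]
tcp_rot: [0.388, 3.117, 0.0]
contact_force: [0.8, -0.8, -0.2]
gripper_width: 0.0105
```

Call:
{"op": "arm_command", "data": {
  "commands": [
    {"claw": -1, "tx": 9, "ty": -31, "tz": 0, "spin": 0.013},
    {"claw": -1, "tx": 9, "ty": -31, "tz": 0, "spin": 0.013},
    {"claw": -1, "tx": 9, "ty": -31, "tz": 0, "spin": 0.013},
    {"claw": -1, "tx": 9, "ty": -31, "tz": 0, "spin": 0.013},
    {"claw": -1, "tx": 9, "ty": -31, "tz": 0, "spin": 0.013},
    {"claw": -1, "tx": 9, "ty": -31, "tz": 0, "spin": 0.013},
    {"claw": -1, "tx": 9, "ty": -31, "tz": 0, "spin": 0.013},
    {"claw": -1, "tx": 9, "ty": -31, "tz": 0, "spin": 0.013},
    {"claw": -1, "tx": 9, "ty": -31, "tz": 0, "spin": 0.013},
    {"claw": -1, "tx": 9, "ty": -31, "tz": 0, "spin": 0.013},
    {"claw": -1, "tx": 9, "ty": -31, "tz": 0, "spin": 0.013},
    {"claw": -1, "tx": 9, "ty": -31, "tz": 0, "spin": 0.013}
  ]
}}

```text
clock: 2.25
tcp_pos: [0.4819, -0.1252, 0.2388]
tcp_rot: [0.145, 3.138, -0.0]
contact_force: [0.4, 0.1, 0.4]
gripper_width: 0.0007
```

Run:
```python
from rig import manip
import cv2,numpy as np
from scipy.spatial.transform import Rotation as Ro
for n in ["side","wrist"]:
    p=manip.camera_params(n); im,d=manip.camera(n)
    cv2.imwrite(f"pics/{n}2.png",im); np.savez(f"{n}1.npz",im=im,d=d,**{k:np.array(v) for k,v in p.items()})
s=manip.sense();print(s["clock"],s["tcp_pos"],s["gripper_width"],s["contact_force"],Ro.from_rotvec(s["tcp_rot"]).as_matrix().round(3))
```

```text
2.35 [ 0.48274311 -0.12734991  0.2388448 ] 0.000588806527741685 [ 0.26500417  0.26399348 -0.66547699] [[-0.995  0.097  0.001]
 [ 0.097  0.995 -0.002]
 [-0.001 -0.002 -1.   ]]
```

View pics/wrist2.png

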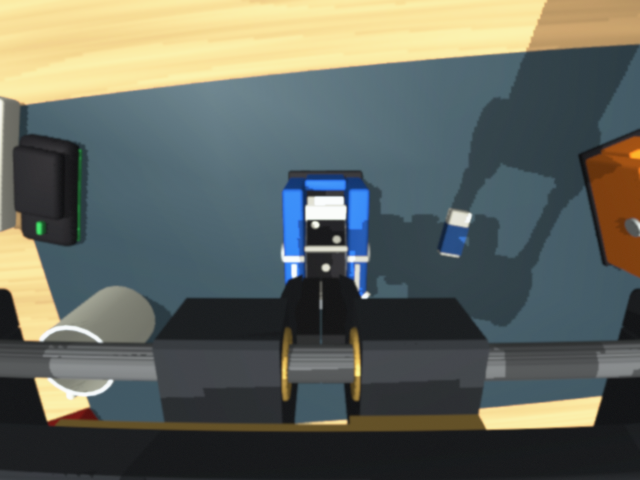

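View pics/side2.png

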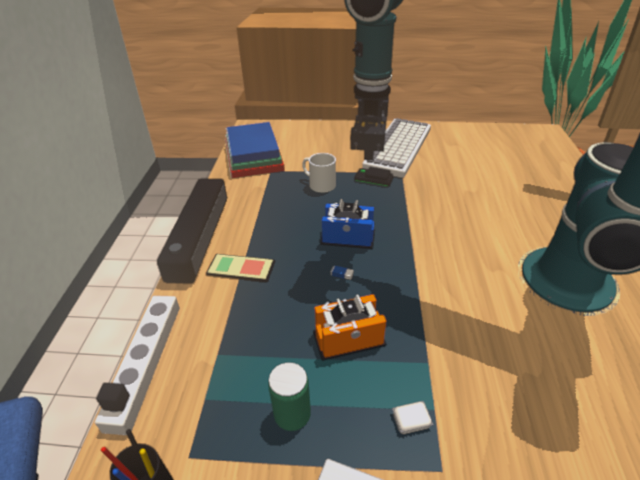

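The wrist view shows one dot on the top panel at (325,267) and the two-dot panel behind it at about (325,233). The closed fingertip is in line with the wheel and behind it. Lowering to 104 mm.

Call:
{"op": "arm_command", "data": {
  "commands": [
    {"claw": -1, "tx": 1, "ty": 0, "tz": -30, "spin": 0},
    {"claw": -1, "tx": 0, "ty": 0, "tz": -30, "spin": 0},
    {"claw": -1, "tx": 0, "ty": 0, "tz": -30, "spin": 0},
    {"claw": -1, "tx": 0, "ty": 0, "tz": -25, "spin": 0},
    {"claw": -1, "tx": 0, "ty": 0, "tz": -15, "spin": 0},
    {"claw": -1, "tx": 0, "ty": 0, "tz": -5, "spin": 0},
    {"claw": -1, "tx": 0, "ty": 0, "tz": 0, "spin": 0},
    {"claw": -1, "tx": 0, "ty": 0, "tz": 0, "spin": 0}
  ]
}}

```text
clock: 3.02
tcp_pos: [0.4832, -0.1233, 0.1043]
tcp_rot: [0.145, 3.138, -0.0]
contact_force: [0.1, -0.3, -0.5]
gripper_width: 0.0003
```

Run:
```python
from rig import manip
import cv2,numpy as np
im,d=manip.camera("side");cv2.imwrite("pics/side3.png",cv2.resize(im[120:270,260:460],None,fx=4,fy=4))
s=manip.sense();print(s["clock"],s["tcp_pos"],s["contact_force"])
```

```text
3.0667 [ 0.48387911 -0.12353373  0.10506743] [-0.28472962  0.85288712 -0.51174183]
```

View pics/side3.png

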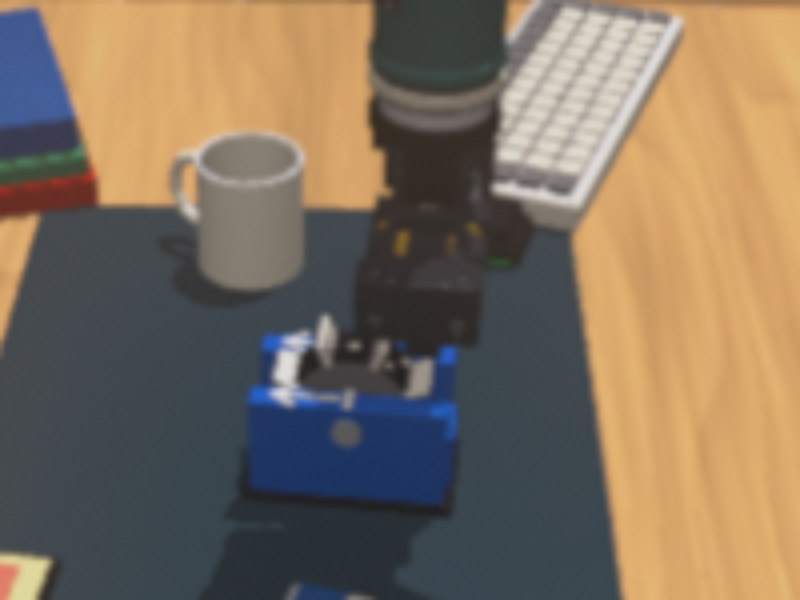

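Call:
{"op": "arm_command", "data": {
  "commands": [
    {"claw": -1, "tx": 5, "ty": -0.5, "tz": 0, "spin": 0},
    {"claw": -1, "tx": 5, "ty": -0.5, "tz": 0, "spin": 0},
    {"claw": -1, "tx": 5, "ty": -0.5, "tz": 0, "spin": 0},
    {"claw": -1, "tx": 5, "ty": -0.5, "tz": 0, "spin": 0},
    {"claw": -1, "tx": 5, "ty": -0.5, "tz": 0, "spin": 0},
    {"claw": -1, "tx": 5, "ty": -0.5, "tz": 0, "spin": 0},
    {"claw": -1, "tx": 5, "ty": -0.5, "tz": 0, "spin": 0},
    {"claw": -1, "tx": 5, "ty": -0.5, "tz": 0, "spin": 0},
    {"claw": -1, "tx": 5, "ty": -0.5, "tz": 0, "spin": 0},
    {"claw": -1, "tx": 0, "ty": 0, "tz": 0, "spin": 0}
  ]
}}

```text
clock: 3.9
tcp_pos: [0.5293, -0.1283, 0.1039]
tcp_rot: [0.146, 3.137, -0.0]
contact_force: [-0.0, 0.1, 0.9]
gripper_width: 0.0004
```

Run:
```python
from rig import manip
import cv2,numpy as np
im,d=manip.camera("side");cv2.imwrite("pics/side4.png",cv2.resize(im[170:260,300:400],None,fx=6,fy=6,interpolation=cv2.INTER_CUBIC))
s=manip.sense();print(s["clock"],s["tcp_pos"],s["contact_force"])
```

```text
3.95 [ 0.52861447 -0.12817976  0.1037242 ] [ 0.35236951  0.76942005 -0.42541977]
```

View pics/side4.png

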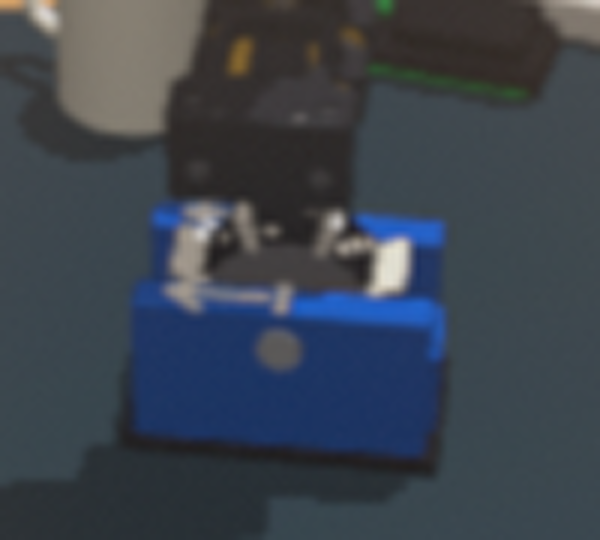

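The fins stand either side of the finger, at crop (245,225) and (330,235), so it looks like one click. I'll lift, go back and check.

Call:
{"op": "arm_command", "data": {
  "commands": [
    {"claw": -1, "tx": 0, "ty": 0, "tz": 10, "spin": 0},
    {"claw": -1, "tx": 0, "ty": 0, "tz": 15, "spin": 0},
    {"claw": -1, "tx": 0, "ty": 0, "tz": 15, "spin": 0},
    {"claw": -1, "tx": -15, "ty": 1.5, "tz": 0, "spin": 0},
    {"claw": -1, "tx": -15, "ty": 1.5, "tz": 0, "spin": 0},
    {"claw": -1, "tx": -15, "ty": 1.5, "tz": 0, "spin": 0},
    {"claw": -1, "tx": 0, "ty": 0, "tz": 0, "spin": 0},
    {"claw": -1, "tx": 0, "ty": 0, "tz": 0, "spin": 0}
  ]
}}

```text
clock: 4.62
tcp_pos: [0.4827, -0.1236, 0.1444]
tcp_rot: [0.146, 3.137, -0.0]
contact_force: [-0.1, 1.0, -0.0]
gripper_width: 0.0003
```

```bash
cat > look.py <<'E'
import sys
from rig import manip
import cv2,numpy as np
a,_=manip.camera("wrist");b,_=manip.camera("scene")
A=cv2.resize(a[140:340,225:425],(400,400),interpolation=cv2.INTER_CUBIC)
B=cv2.resize(b[225:315,205:295],(400,400),interpolation=cv2.INTER_CUBIC)
cv2.imwrite(f"pics/l{sys.argv[1]}.png",np.hstack([A,B]))
s=manip.sense();print(s["clock"],s["tcp_pos"],s["contact_force"])
E
python3 look.py 1
```

```text
4.7167 [ 0.48367795 -0.12376343  0.14439395] [-0.47176964 -0.21372007  0.33050373]
```

View pics/l1.png

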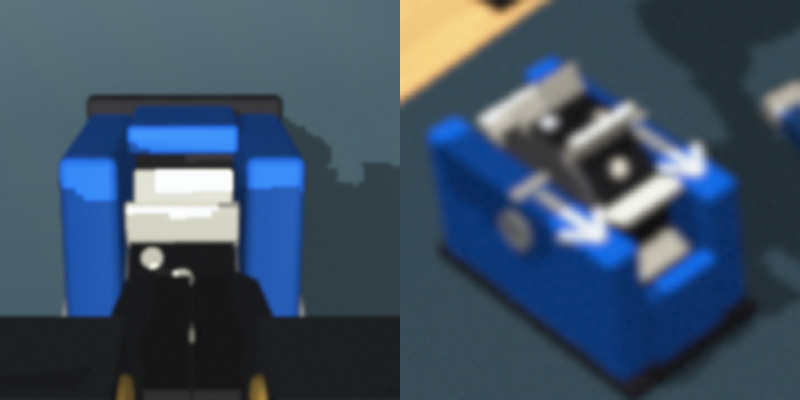

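One click is done: the one-dot panel has moved to the forward side (right half, (620,168)) and a dot of the next panel shows at (548,125). Second click, same stroke.

Call:
{"op": "arm_command", "data": {
  "commands": [
    {"claw": -1, "tx": 0, "ty": 0, "tz": -20, "spin": 0},
    {"claw": -1, "tx": 0, "ty": 0, "tz": -15, "spin": 0},
    {"claw": -1, "tx": 0, "ty": 0, "tz": -5, "spin": 0},
    {"claw": -1, "tx": 5, "ty": -0.5, "tz": 0, "spin": 0},
    {"claw": -1, "tx": 5, "ty": -0.5, "tz": 0, "spin": 0},
    {"claw": -1, "tx": 5, "ty": -0.5, "tz": 0, "spin": 0},
    {"claw": -1, "tx": 5, "ty": -0.5, "tz": 0, "spin": 0},
    {"claw": -1, "tx": 5, "ty": -0.5, "tz": 0, "spin": 0},
    {"claw": -1, "tx": 5, "ty": -0.5, "tz": 0, "spin": 0},
    {"claw": -1, "tx": 5, "ty": -0.5, "tz": 0, "spin": 0},
    {"claw": -1, "tx": 5, "ty": -0.5, "tz": 0, "spin": 0},
    {"claw": -1, "tx": 5, "ty": -0.5, "tz": 0, "spin": 0}
  ]
}}

```text
clock: 5.72
tcp_pos: [0.5289, -0.1282, 0.1039]
tcp_rot: [0.146, 3.137, -0.0]
contact_force: [0.0, 0.9, -0.7]
gripper_width: 0.0006
```

Call:
{"op": "arm_command", "data": {
  "commands": [
    {"claw": -1, "tx": 0, "ty": 0, "tz": 0, "spin": 0},
    {"claw": -1, "tx": 0, "ty": 0, "tz": 10, "spin": 0},
    {"claw": -1, "tx": 0, "ty": 0, "tz": 15, "spin": 0},
    {"claw": -1, "tx": 0, "ty": 0, "tz": 15, "spin": 0},
    {"claw": -1, "tx": -15, "ty": 1.5, "tz": 0, "spin": 0},
    {"claw": -1, "tx": -15, "ty": 1.5, "tz": 0, "spin": 0},
    {"claw": -1, "tx": -15, "ty": 1.5, "tz": 0, "spin": 0},
    {"claw": -1, "tx": 0, "ty": 0, "tz": 0, "spin": 0},
    {"claw": -1, "tx": 0, "ty": 0, "tz": 0, "spin": 0}
  ]
}}

```text
clock: 6.47
tcp_pos: [0.4827, -0.1236, 0.1444]
tcp_rot: [0.146, 3.137, -0.0]
contact_force: [0.3, 0.7, 0.0]
gripper_width: 0.0002
```

```bash
python3 look.py 2
```

```text
6.5667 [ 0.48366048 -0.12376128  0.1443494 ] [-0.90394907  0.07462947  0.18675644]
```

View pics/l2.png

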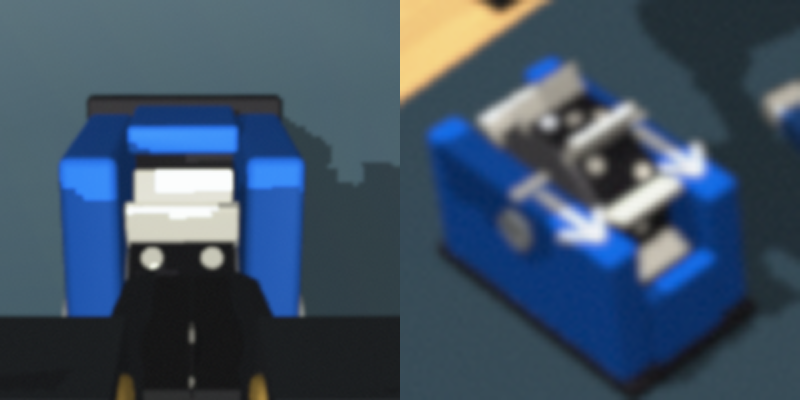

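The two-dot panel is now forward ((595,165), (640,170)), so the three-dot panel is on top and the four-dot panel comes next. Third click.

Call:
{"op": "arm_command", "data": {
  "commands": [
    {"claw": -1, "tx": 0, "ty": 0, "tz": -20, "spin": 0},
    {"claw": -1, "tx": 0, "ty": 0, "tz": -15, "spin": 0},
    {"claw": -1, "tx": 0, "ty": 0, "tz": -5, "spin": 0},
    {"claw": -1, "tx": 5, "ty": -0.5, "tz": 0, "spin": 0},
    {"claw": -1, "tx": 5, "ty": -0.5, "tz": 0, "spin": 0},
    {"claw": -1, "tx": 5, "ty": -0.5, "tz": 0, "spin": 0},
    {"claw": -1, "tx": 5, "ty": -0.5, "tz": 0, "spin": 0},
    {"claw": -1, "tx": 5, "ty": -0.5, "tz": 0, "spin": 0},
    {"claw": -1, "tx": 5, "ty": -0.5, "tz": 0, "spin": 0},
    {"claw": -1, "tx": 5, "ty": -0.5, "tz": 0, "spin": 0},
    {"claw": -1, "tx": 5, "ty": -0.5, "tz": 0, "spin": 0},
    {"claw": -1, "tx": 5, "ty": -0.5, "tz": 0, "spin": 0}
  ]
}}

```text
clock: 7.57
tcp_pos: [0.5289, -0.1282, 0.1039]
tcp_rot: [0.146, 3.137, -0.0]
contact_force: [-0.0, -0.3, -0.3]
gripper_width: 0.0005
```

Call:
{"op": "arm_command", "data": {
  "commands": [
    {"claw": -1, "tx": 0, "ty": 0, "tz": 0, "spin": 0},
    {"claw": -1, "tx": 0, "ty": 0, "tz": 10, "spin": 0},
    {"claw": -1, "tx": 0, "ty": 0, "tz": 15, "spin": 0},
    {"claw": -1, "tx": 0, "ty": 0, "tz": 15, "spin": 0},
    {"claw": -1, "tx": -15, "ty": 1.5, "tz": 0, "spin": 0},
    {"claw": -1, "tx": -15, "ty": 1.5, "tz": 0, "spin": 0},
    {"claw": -1, "tx": -15, "ty": 1.5, "tz": 0, "spin": 0},
    {"claw": -1, "tx": 0, "ty": 0, "tz": 0, "spin": 0},
    {"claw": -1, "tx": 0, "ty": 0, "tz": 0, "spin": 0}
  ]
}}

```text
clock: 8.32
tcp_pos: [0.4827, -0.1236, 0.1444]
tcp_rot: [0.146, 3.137, -0.0]
contact_force: [-1.3, 0.1, -0.1]
gripper_width: 0.0002
```

```bash
python3 look.py 3
```

```text
8.4167 [ 0.48365935 -0.12376732  0.14436918] [ 1.38565036 -0.13072665  0.2495502 ]
```

View pics/l3.png

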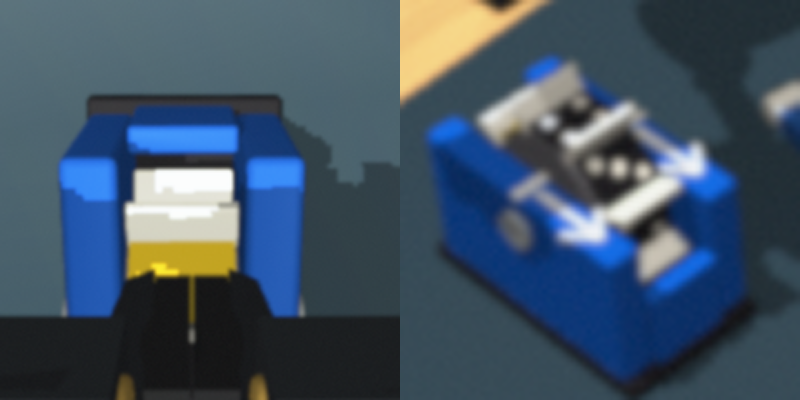

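The three-dot panel is forward (about (620,167)), four dots are on top, and yellow is next behind in the wrist view at (180,258). One last click, then straight up.

Call:
{"op": "arm_command", "data": {
  "commands": [
    {"claw": -1, "tx": 0, "ty": 0, "tz": -20, "spin": 0},
    {"claw": -1, "tx": 0, "ty": 0, "tz": -15, "spin": 0},
    {"claw": -1, "tx": 0, "ty": 0, "tz": -5, "spin": 0},
    {"claw": -1, "tx": 5, "ty": -0.5, "tz": 0, "spin": 0},
    {"claw": -1, "tx": 5, "ty": -0.5, "tz": 0, "spin": 0},
    {"claw": -1, "tx": 5, "ty": -0.5, "tz": 0, "spin": 0},
    {"claw": -1, "tx": 5, "ty": -0.5, "tz": 0, "spin": 0},
    {"claw": -1, "tx": 5, "ty": -0.5, "tz": 0, "spin": 0},
    {"claw": -1, "tx": 5, "ty": -0.5, "tz": 0, "spin": 0},
    {"claw": -1, "tx": 5, "ty": -0.5, "tz": 0, "spin": 0},
    {"claw": -1, "tx": 5, "ty": -0.5, "tz": 0, "spin": 0},
    {"claw": -1, "tx": 5, "ty": -0.5, "tz": 0, "spin": 0}
  ]
}}

```text
clock: 9.42
tcp_pos: [0.5289, -0.1282, 0.1039]
tcp_rot: [0.146, 3.137, -0.0]
contact_force: [1.0, 0.4, 0.9]
gripper_width: 0.0002
```

Call:
{"op": "arm_command", "data": {
  "commands": [
    {"claw": -1, "tx": 0, "ty": 0, "tz": 0, "spin": 0},
    {"claw": -1, "tx": 0, "ty": 0, "tz": 10, "spin": 0},
    {"claw": -1, "tx": 0, "ty": 0, "tz": 15, "spin": 0},
    {"claw": -1, "tx": 0, "ty": 0, "tz": 15, "spin": 0},
    {"claw": -1, "tx": 0, "ty": 0, "tz": 30, "spin": 0},
    {"claw": -1, "tx": -15, "ty": 1.5, "tz": 30, "spin": 0},
    {"claw": -1, "tx": -25, "ty": 1.5, "tz": 30, "spin": 0},
    {"claw": -1, "tx": -25, "ty": 0, "tz": 0, "spin": 0},
    {"claw": -1, "tx": 0, "ty": 0, "tz": 0, "spin": 0},
    {"claw": -1, "tx": 0, "ty": 0, "tz": 0, "spin": 0}
  ]
}}

```text
clock: 10.25
tcp_pos: [0.4623, -0.1251, 0.2349]
tcp_rot: [0.147, 3.136, -0.001]
contact_force: [0.2, -0.3, -0.4]
gripper_width: 0.0007
```

```bash
python3 look.py 4
python3 - <<'E'
from rig import manip
import cv2,numpy as np
a,_=manip.camera("side");cv2.imwrite("pics/side5.png",a)
a0=np.load("side0.npz")["im"]
c=cv2.resize(a[185:257,310:390],(640,576),interpolation=cv2.INTER_CUBIC);cv2.imwrite("pics/side5c.png",c)
E
```

```text
10.35 [ 0.46293746 -0.12503329  0.23362605] [-0.24813487  0.04306305 -1.40977059]
```

View pics/l4.png

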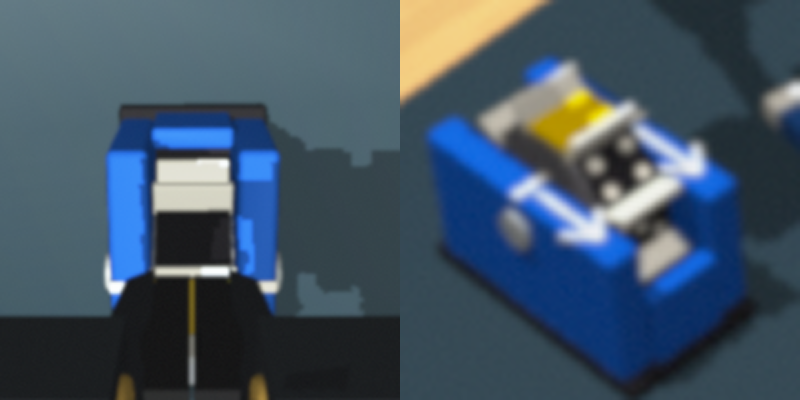

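View pics/side5.png

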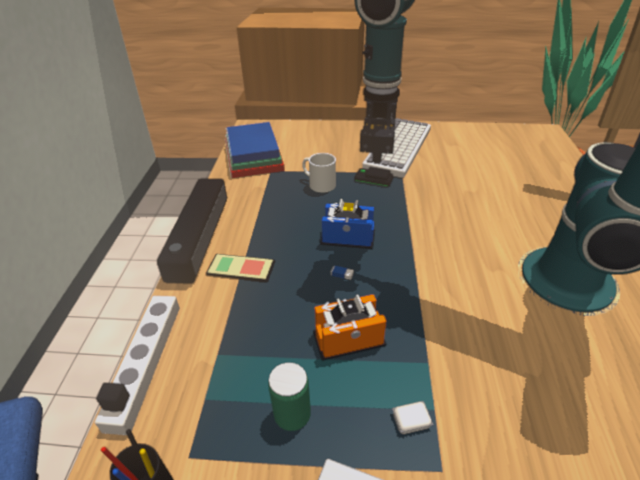

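View pics/side5c.png

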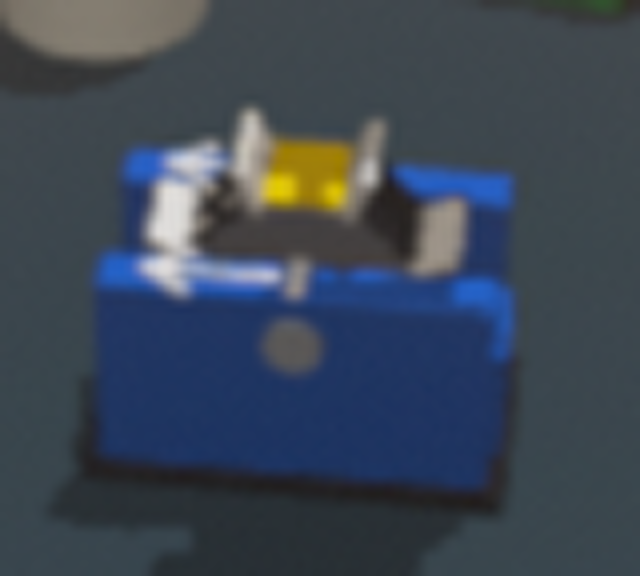

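The yellow panel is squarely on top, centred at about (307,170) in the side crop, with the fins exactly where they stood at rest in the start image. The finger is clear at z = 0.234 m and nothing else has moved. Handing in.

```bash
python3 -c "
from rig import manip
print(manip.hand_in())"
```

```text
the job is handed in; nothing more can be done
None
```

The blue wheel now has its yellow panel squarely on top. It started at one dot, so I pushed it forward four clicks with the closed fingertip, 104 mm above the desk. After each click I lifted, went back and checked with the cameras.

- **Blue wheel:** the last side and scene pictures show yellow on top and the four-dot panel just forward of it. The fins stand where they were at rest in the first picture.
- **Forces:** the readings at the end of each move stayed around 1 N. I have no readings from mid-stroke.
- **Other things:** the orange counter and loose things look unmoved in the side picture. I judged this by eye and did not measure it.
- **Robot:** the finger was clear of everything, 0.23 m above the desk. The last check was at about 10.4 s, against the 45 s limit.

My first two move calls were refused because rows were missing a key. Nothing moved, and I sent them again. No checks failed or disagreed.

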